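Fit the pinch cap on the nib scope

ROBOT

A 6-joint arm with a two-finger parallel gripper is mounted at the origin on a cart in front of the work surface, level with it; the furniture and walls round the work are solid. World frame = base frame: x ahead of the robot, y to its left, z up, the work surface at z = 0. Lengths are in mm, angles in rad, forces in N, time in s.
With the tool pointing down it reaches from about 300 to 775 mm from the base axis. Payload 14.6 kg.
Tool frame: the origin (TCP) lies at the very end of the fingers, on their centre line; the grasp point (between the pads) lies tcp_to_grasp behind it (tcp_to_grasp is the distance from the TCP to the grasp point, in mm); z points along the fingers, y is the direction in which the jaws open and shut (so a half turn about z gives the same grasp; the last joint's range is limited). The gripper opens to 85 mm and grips with 20 to 120 N. Pads are 22 mm wide; open, the fingers measure 114 mm over their backs; the gripper's body (76 mm by 85 mm) begins 54 mm behind the grasp point. The pads swing forward as they close: fully open they stand 13 mm farther back than shut.
Start: joints at [1.133, 0.3, 1.521, -0, 1.321, -0.067], TCP at [199.295, 512.612, 231.281] pointing down, gripper open.
Joint ranges: [-3.03, 3.03], [-0.79, 2.21], [0.23, 2.52], [-1.04, 4.18], [0, 3.07], [-2.55, 2.55]. Speed limits (rad/s): [2.22, 2.22, 2.57, 3.14, 3.14, 3.14].

INTERFACE

Orientations are given as a rotation vector (axis times angle).
In Python, from station import * gives the robot as it stands.
- The arm moves only by the tool jog_arm, never from a script. Its argument "deltas" is a list of rows, each a list of 5 numbers: the shift along the world's x, y, z in cm, then the turn about the world's z in degrees, then the finger opening in cm, from 0 to 8.54. A call has 1 to 20 rows; each row shifts and turns the commanded pose from where the row before left it; what a row does not reach is not made up. A row lasts 1/12 s, in which the tool goes at most 41.7 mm and 7.16 degrees, less where a joint would pass 70% of its speed; a pose out of reach is approached as far as the arm can. A call with a gripper value outside its range is refused whole. The fingers move at their own pace and stop on an object; "newtons" is the grip in N (left out, the last holds). Time passes only in rows, so rows that do not move let the fingers close. It gives the time, the measured TCP pose, the force and the opening at its end, in the units of the state.
- get_obs(): the state, without advancing time (a new reading comes with each control period).
- get_image(name): name is "scene" or "top" or "wrist"; returns the picture (480x640x3 uint8, red, green, blue); there is no depth.
- camera_model(name): a dict with "fx", "fy", "cx", "cy" (pixels), "world_to_cam" (4x4, takes a point from world to camera coordinates). Camera axes: x right, y up, looking along -z (the intrinsics and any distortion apply to the point x, -y, -z); pixel columns grow to the right and rows downward; lengths in mm; the calibration is good to about 2 mm. A picture is of the moment at which its call begins: read the wrist's pose just before it. camera_model takes no time and is no camera call; for the wrist camera it gives the pose at the moment of the call.
- sign_off(): hands the job in, once; it reports no verdict.
The state is a dict: "t": time; "q": joint angles; "qd": joint speeds; "joint_efforts": joint torques, N m; "ee_pos": TCP position; "ee_rot": TCP orientation; "ft_force": force on the tool from outside, world axes, zero at the start; "torque": the same for the moment, N m; "grip_width": finger opening in mm.
Only numpy, scipy, OpenCV 4.12 (cv2) and the standard library are available. Lean on these libraries where they do the work, as an engineer would, in place of code of your own. Each camera call takes 0.05 s, during which the arm holds its last target. There are 200 camera calls.

TASK

Close the pen-repair scope for the night: pinch the two blue tabs of its black dust cap together and lift it off the counter by them, then, still pinched, feel the cap down into the scope's upward-facing rim, turning it under a light push until its two keys drop into the rim's notches and it lies flush. Then let the tabs spring out under the rim and take the hand away. Use little force: do not ram the sprung nose down or wrench the cap round once its keys have dropped, and leave the other things where they are.

Things in the scene. Friction and masses are not known exactly. Their poses are not given: they have to be found in the camera images.
- cap: Loose black round dust cap, about 60 g, lying right way up. Origin: centre of its underside, z up. Spigot 49 mm diameter from z 0 to 8 mm, foot tapered to 43 mm; flange 66 mm diameter from z 8 to 12 mm. Two blue grip tabs stand on the flange at +y and -y, two keys hang under it at +x and -x; it works the same turned by half a turn
- cap_grip (a point): point on the cap's axis midway up the tabs, 21 mm above its underside. The tabs, each 18 mm long in x and 6 mm thick in y, stand from 12 to 28.5 mm above the underside; outer faces at y = +-21 mm at rest, +-16.5 mm fully pinched. Pinch them along y from above with the fingertips about 2 mm clear of the flange
- tab_left (a joint): inward travel of the tab at the cap's +y side: 0 m = sprung out, 0.0045 m = fully pinched on its stop; spring 1.8 N rising to 4.5 N, so a grip of 10 to 20 N holds it firm on the stop. Its latch tooth, 12 mm wide, 0.5 to 4 mm above the cap's underside, reaches y = 28 mm at rest (too wide for the rim's 52 mm bore), 23.5 mm pinched
- tab_right (a joint): the same for the tab and tooth at the cap's -y side
- cap_seat (a point): point on the cap's axis at the level of the flange's underside, 8 mm above the cap's origin; coincides with rim when the cap is home
- cap_key (a point): lower end of the key on the cap's +x side; its twin is at -x. Each key is 26.5 to 30.5 mm from the cap's axis, reaches from the flange (8 mm above the cap's underside) 3 mm down, and is 5.6 mm wide, 3.6 mm at the bottom
- scope: Pen-nib inspection scope fixed on the counter: white base 104 x 104 x 34 mm, round upright barrel 80 mm in diameter up to 62 mm, out of which the dark nose with its bright rim ring stands to 90 mm. Origin: centre of the underside. The nose is sprung: it yields straight down up to 6 mm, starting at about 2.5 N, about 6 N at the end, then stops hard
- rim (a point): centre of the lip's upper face on the nose's upright axis, 90 mm above the counter with the nose up; goes down with the nose, does not show the ring's turn. Ring 74 mm outside; lip 3 mm thick, bore 52 mm with 1 mm chamfer. Two 9 mm notches cut the lip on opposite sides, up to 0.45 rad either way from the scope's +x and -x axes, not measured: found by feel or sight
- groove (a point): centre of the lip's underside, 3 mm below rim; below it the bore widens to 62 mm for the teeth. The ring is stiff (2 Nm) and does not turn with the cap. With its keys on the lip the cap stands 3 mm proud; turned into the notches (play about 0.06 rad each way) it drops, the push falls away, and it can be pressed flush
- ink_tin: round dark ink-pad tin, 70 mm diameter, 18 mm high, loose bystander; origin at the centre of its underside
- washi_pink: pink tape roll, 46 mm diameter, 15 mm high, loose bystander; origin at the centre of its underside
- washi_blue: blue tape roll, 46 mm diameter, 15 mm high, loose bystander; origin at the centre of its underside
- glue_stick: standing glue stick, 26 mm diameter, 94 mm high, loose bystander; origin at the centre of its underside
- stapler: green desk stapler, 124 x 78 x 46 mm, loose bystander; origin at the centre of its underside
Mind the look-alikes: they are no part of the job. Of the things that look like the cap, the smallest one is meant.

How it is judged:
By the outcome, as a careful person would: the job done as asked, in the order asked, and still so for the second after the job is handed in, with the robot touching nothing.
It also fails if it takes over 51 s, if anything falls off the work surface, if the arm or the gripper's body presses on something with over 40 N, if the wrist force passes 120 N, or if a joint passes its speed limit or range.

## Working session

There is one attempt and no reset: what is moved stays moved. The work goes in short steps, Python scripts to look and compute and a tool call to move; the robot and the scene stay as the last step left them, time stands still between calls to the robot, and variables do not carry over. Pictures are saved under pics/ and viewed, about 8 in all and at most 12, crops included, and the job is handed in when it is done.

Besides the shell and the picture viewer there is one more tool, called after ">>>" in YAML: its name, and indented under it one key for each argument. jog_arm: Moves the arm, as the interface text tells. Its arguments: {"type":"object","properties":{"deltas":{"type":"array"},"newtons":{"type":"number"}},"required":["deltas"]}

```bash
mkdir -p pics; ls
cat > h.py <<'E'
from station import *
import numpy as np, cv2
def ray(m,u,v):
    R=m["world_to_cam"][:3,:3];t=m["world_to_cam"][:3,3]
    d=np.array([(u-m["cx"])/m["fx"],-(v-m["cy"])/m["fy"],-1.0])
    return -R.T@t, R.T@d
def onz(m,u,v,z):
    o,d=ray(m,u,v); return o+d*(z-o[2])/d[2]
def proj(m,p):
    c=m["world_to_cam"][:3,:3]@np.array(p)+m["world_to_cam"][:3,3]
    return np.array([m["fx"]*c[0]/-c[2]+m["cx"],m["fy"]*-c[1]/-c[2]+m["cy"]])
E
python3 - <<'E'
from h import *
np.set_printoptions(precision=3,suppress=True)
o=get_obs()
for k,v in o.items(): print(k,v)
for n in ["top","scene"]:
    m=camera_model(n); m={k:np.array(v) if k=="world_to_cam" else v for k,v in m.items()}
    print(n,m)
    cv2.imwrite(f"pics/{n}0.png",cv2.cvtColor(get_image(n),cv2.COLOR_RGB2BGR))
E
```

```text
pics
t 0.0
q [ 1.133  0.301  1.522  0.     1.321 -0.067]
qd [-0.001  0.001 -0.001  0.001 -0.     0.   ]
joint_efforts [ -0.003 -54.352 -36.178  -0.      0.004   0.   ]
ee_pos [199.175 512.407 230.694]
ee_rot [-0.579 -3.087  0.002]
ft_force [-0.147  0.599  0.137]
torque [-0.036 -0.006  0.003]
grip_width 85.21047630010709
top {'fx': 609.4502214912848, 'fy': 609.4502214912848, 'cx': 326.9794756989157, 'cy': 232.4716480225243, 'world_to_cam': array([[   -0.008,    -1.   ,    -0.021,    36.195],
       [    0.997,    -0.009,     0.079,  -553.865],
       [   -0.079,    -0.021,     0.997, -1328.8  ],
       [    0.   ,     0.   ,     0.   ,     1.   ]])}
scene {'fx': 607.220184071552, 'fy': 607.220184071552, 'cx': 310.85973011438386, 'cy': 245.12001322517884, 'world_to_cam': array([[    0.138,     0.99 ,    -0.014,   -81.864],
       [   -0.807,     0.12 ,     0.579,   403.995],
       [    0.575,    -0.069,     0.815, -1624.476],
       [    0.   ,     0.   ,     0.   ,     1.   ]])}
```

View pics/top0.png

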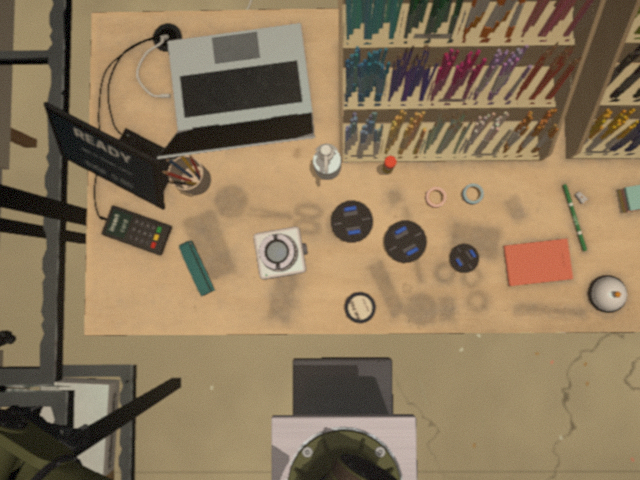

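View pics/scene0.png

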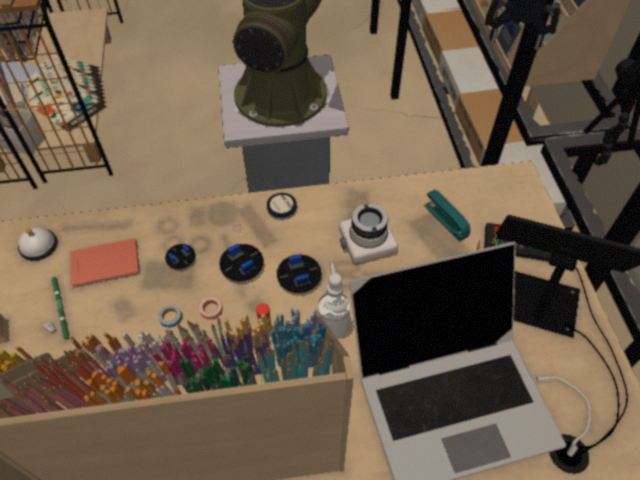

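The top view has three black cap look-alikes, at (351,221), (405,241) and (464,258). The last is the smallest, about 30 px or 66 mm, so it's the cap. The scope is at about (280,252). Next I measure both.

```bash
python3 - <<'E'
from h import *
np.set_printoptions(precision=1,suppress=True)
for n,box,sb in [("top",(440,235,490,282),(250,225,312,282)),("scene",(155,232,205,280),(335,195,400,265))]:
    im=cv2.imread(f"pics/{n}0.png").astype(int); m=camera_model(n)
    x0,y0,x1,y1=box; c=im[y0:y1,x0:x1]
    b,g,r=c[...,0],c[...,1],c[...,2]
    dark=((r<90)).astype(np.uint8)
    nn,l,s,ce=cv2.connectedComponentsWithStats(dark)
    k=1+np.argmax(s[1:,4]); cn=cv2.findContours((l==k).astype(np.uint8),0,1)[0][0]
    e=cv2.fitEllipse(cn); u,v=e[0][0]+x0,e[0][1]+y0
    print(n,"flange",u,v,e[1],e[2],onz(m,u,v,11))
    blue=((b-r>40)).astype(np.uint8)
    nn,l,s,ce=cv2.connectedComponentsWithStats(blue)
    for i in range(1,nn):
        if s[i,4]>3:
            p=ce[i]+[x0,y0]; print(" tab",p,s[i,4],onz(m,p[0],p[1],26))
    x0,y0,x1,y1=sb; c=im[y0:y1,x0:x1]
    cv2.imwrite(f"pics/{n}_sc.png",cv2.resize(c.astype(np.uint8),None,fx=6,fy=6,interpolation=2))
    print(np.array([onz(m,*p,90) for p in ([(280,252)] if n=="top" else [(369,220)])]))
E
python3 -c "
import cv2,numpy as np
a=cv2.imread('pics/top_sc.png');b=cv2.imread('pics/scene_sc.png');h=max(a.shape[0],b.shape[0])
p=lambda i:np.pad(i,((0,h-i.shape[0]),(0,0),(0,0)))
cv2.imwrite('pics/sc.png',np.hstack([p(a),p(b)]));print(a.shape,b.shape)"
```

```text
top flange 463.60041427612305 257.66976737976074 (27.46494483947754, 27.785154342651367) 91.38300323486328 [ 496.2 -270.8   11. ]
 tab [472.4 253. ] 24 [ 505.6 -287.2   26. ]
 tab [458.6 262. ] 24 [ 486.3 -256.7   26. ]
[[508.5 129.3  90. ]]
scene flange 180.11041641235352 256.7039604187012 (25.435354232788086, 29.64202308654785) 74.03504943847656 [ 499.4 -271.3   11. ]
 tab [185.7 247.6] 29 [ 488.  -256.5   26. ]
 tab [171.3 256.3] 32 [ 506.3 -287.3   26. ]
[[520.7 133.5  90. ]]
(342, 372, 3) (420, 390, 3)
```

View pics/sc.png

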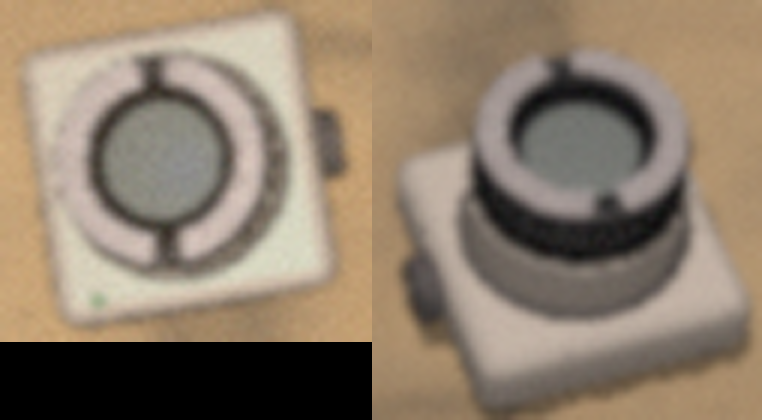

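The ring shows its two notches at crop (150,72) and (167,245), roughly along world x. Both views agree on the cap: (496.5,-272), with its tab axis at about -58.5°. I'm moving above the cap now.

>>> jog_arm:
  deltas:
    - [1.5,-3.92,0,-6.36,8.5]
    - [1.5,-3.92,0,-6.36,8.5]
    - [1.5,-3.92,0,-6.36,8.5]
    - [1.5,-3.92,0,-6.36,8.5]
    - [1.5,-3.92,0,-6.36,8.5]
    - [1.5,-3.92,0,-6.36,8.5]
    - [1.5,-3.92,0,-6.36,8.5]
    - [1.5,-3.92,0,-6.36,8.5]
    - [1.5,-3.92,0,-6.36,8.5]
    - [1.5,-3.92,0,-6.36,8.5]
    - [1.5,-3.92,0,-6.36,8.5]
    - [1.5,-3.92,0,-6.36,8.5]
    - [1.5,-3.92,0,-6.36,8.5]
    - [1.5,-3.92,0,-6.36,8.5]
    - [1.5,-3.92,0,-6.36,8.5]
    - [1.5,-3.92,0,-6.36,8.5]
    - [1.5,-3.92,0,-6.36,8.5]
    - [1.5,-3.92,0,-6.36,8.5]
    - [1.5,-3.92,0,-6.36,8.5]
    - [0,0,0,0,8.5]
  newtons: 20

```text
t: 1.77
ee_pos: [483.0, -232.0, 229.8]
ee_rot: [-2.976, -1.004, 0.002]
ft_force: [-0.4, 0.1, 0.1]
grip_width: 85.1
```

```bash
cat >> h.py <<'E'
def yaw():
    from scipy.spatial.transform import Rotation as R
    y=R.from_rotvec(get_obs()["ee_rot"]).as_matrix()[:,1]; return np.degrees(np.arctan2(y[1],y[0]))
def blobs(mask,amin):
    nn,l,s,ce=cv2.connectedComponentsWithStats(mask.astype(np.uint8))
    return [(ce[i],s[i,4],l==i) for i in range(1,nn) if s[i,4]>amin]
E
python3 - <<'E'
from h import *
np.set_printoptions(precision=2,suppress=True)
import station; print([k for k in dir(station) if not k.startswith('_')])
o=get_obs(); print(o["t"],o["ee_pos"],o["q"],o["ft_force"],yaw())
m=camera_model("wrist"); im=get_image("wrist"); print(m)
cv2.imwrite("pics/w1.png",cv2.cvtColor(im,cv2.COLOR_RGB2BGR))
i=im.astype(int); mk=i[...,2]-i[...,0]>40
for c,a,l in blobs(mk,60): print(c,a,onz(m,*c,28))
print("grasp->",o.get("tcp_to_grasp"))
E
```

```text
['Unreachable', 'camera_model', 'get_image', 'get_obs', 'sign_off', 'tcp_to_grasp']
1.7667 [ 482.98 -231.98  229.84] [-0.52  0.27  1.56 -0.    1.31  0.4 ] [-0.37  0.09  0.11] -52.71117989370338
{'fx': 374.92965774935726, 'fy': 374.92965774935726, 'cx': 314.6701416152435, 'cy': 237.93923565643402, 'world_to_cam': array([[   0.61,   -0.79,   -0.  , -477.9 ],
       [   0.76,    0.58,   -0.3 , -193.67],
       [   0.24,    0.18,    0.95, -452.76],
       [   0.  ,    0.  ,    0.  ,    1.  ]])}
[269.53  62.25] 364 [ 558.61 -126.97   28.  ]
[262.08 128.01] 267 [ 511.12 -152.51   28.  ]
[337.92 218.  ] 110 [ 487.53 -256.93   28.  ]
[375.59 220.97] 111 [ 507.03 -287.27   28.  ]
grasp-> None
```

View pics/w1.png

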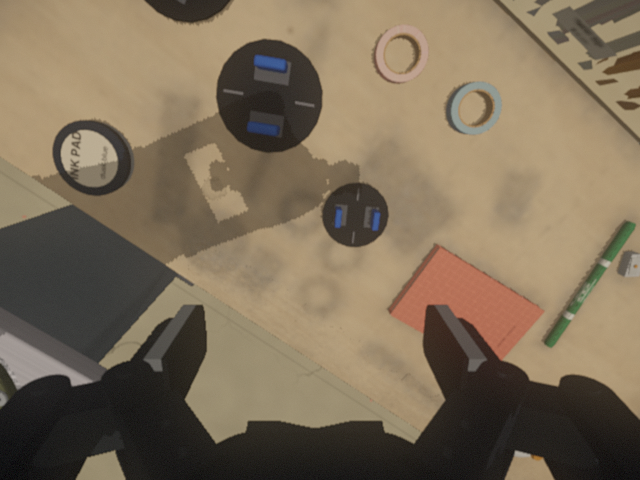

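>>> jog_arm:
  deltas:
    - [0.28,-0.8,-2.6,-1.0,8.5]
    - [0.28,-0.8,-2.6,-1.0,8.5]
    - [0.28,-0.8,-2.6,-1.0,8.5]
    - [0.28,-0.8,-2.6,-1.0,8.5]
    - [0.28,-0.78,-2.6,-1.1,6.5]
    - [0,0,0,0,6.5]
    - [0,0,0,0,6.5]

```text
t: 2.4
ee_pos: [495.8, -265.7, 100.9]
ee_rot: [-3.011, -0.889, 0.002]
ft_force: [0.4, -0.2, 0.6]
grip_width: 65.0
```

Run:
```python
from h import *
np.set_printoptions(precision=2,suppress=True)
o=get_obs(); print(o["t"],o["ee_pos"],o["ft_force"],yaw())
m=camera_model("wrist"); im=get_image("wrist")
cv2.imwrite("pics/w2.png",cv2.cvtColor(im,cv2.COLOR_RGB2BGR))
i=im.astype(int); mk=i[...,2]-i[...,0]>40
for c,a,l in blobs(mk,60):
    e=cv2.minAreaRect(np.argwhere(l)[:,::-1].astype(np.float32)); print(c,a,e,onz(m,*c,28))
```

```text
2.4 [ 495.75 -265.73  100.91] [ 0.45 -0.15  0.62] -57.10930136430434
[151.88  15.61] 1599 ((151.62872314453125, 15.712871551513672), (69.45360565185547, 26.96550941467285), 5.710592269897461) [ 558.14 -126.43   28.  ]
[154.33 124.82] 981 ((156.1475372314453, 125.37704467773438), (61.56431198120117, 17.563936233520508), 5.19442892074585) [ 510.16 -150.9    28.  ]
[294.33 254.45] 242 ((294.5, 254.0), (28.0, 9.0), 90.0) [ 487.72 -256.58   28.  ]
[353.16 255.32] 238 ((353.5, 255.5), (9.0, 27.0), 0.0) [ 506.96 -287.23   28.  ]
```

View pics/w2.png

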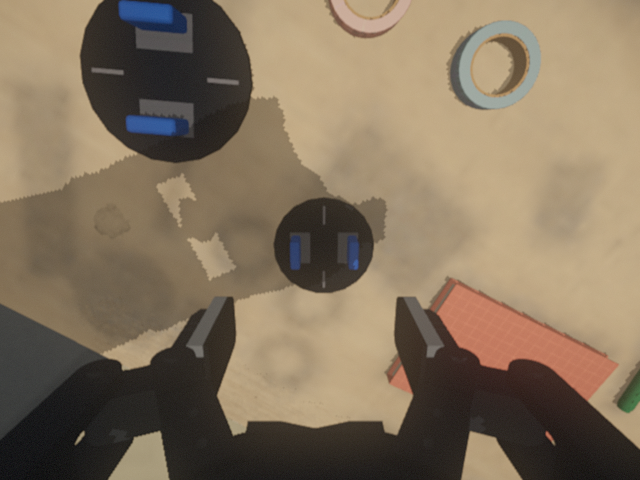

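>>> jog_arm:
  deltas:
    - [0.05,-0.2,-1.7,-0.3,6.5]
    - [0.05,-0.2,-1.7,-0.3,6.5]
    - [0.05,-0.22,-1.7,-0.2,6.0]
    - [0,0,-1.7,0,6.0]
    - [0,0,0,0,6.0]
    - [0,0,0,0,6.0]

```text
t: 2.95
ee_pos: [498.2, -272.5, 34.8]
ee_rot: [3.019, 0.868, 0.001]
ft_force: [-0.4, -0.4, 0.9]
grip_width: 60.2
```

Run:
```python
from h import *
np.set_printoptions(precision=2,suppress=True)
o=get_obs(); print(o["t"],o["ee_pos"],o["ft_force"],yaw(),o["grip_width"])
m=camera_model("wrist"); im=get_image("wrist")
cv2.imwrite("pics/w3.png",cv2.cvtColor(im,cv2.COLOR_RGB2BGR))
i=im.astype(int); mk=i[...,2]-i[...,0]>40
for c,a,l in blobs(mk,100): print(c,a,onz(m,*c,28))
from scipy.spatial.transform import Rotation as R
Rm=R.from_rotvec(o["ee_rot"]).as_matrix()
for off in (0,5,10,15):
  for s in (-1,1): print(off,s,[proj(m,o["ee_pos"]+Rm@[x,s*o["grip_width"]/2,-off]) for x in (-11,11)])
```

```text
2.95 [ 498.19 -272.52   34.81] [-0.44 -0.37  0.93] -57.924097807160926 60.15460775030054
[ 61.19 126.03] 2568 [ 509.77 -150.47   28.  ]
[351.22 296.44] 596 [ 509.14 -285.56   28.  ]
[271.6  297.69] 666 [ 489.84 -255.98   28.  ]
0 -1 [array([244.23, 331.07]), array([241.37, 284.81])]
0 1 [array([382.03, 331.23]), array([384.89, 284.98])]
5 -1 [array([242.11, 337.37]), array([239.07, 289.93])]
5 1 [array([384.05, 337.54]), array([387.08, 290.11])]
10 -1 [array([239.86, 344.06]), array([236.62, 295.38])]
10 1 [array([386.2 , 344.23]), array([389.42, 295.56])]
15 -1 [array([237.47, 351.17]), array([234. , 301.2])]
15 1 [array([388.48, 351.35]), array([391.92, 301.38])]
```

View pics/w3.png

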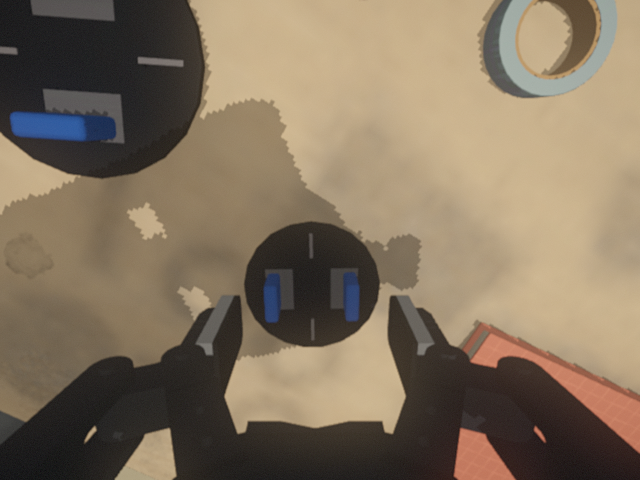

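Run:
```python
from h import *
np.set_printoptions(precision=2,suppress=True)
m=camera_model("wrist")
a=cv2.imread("pics/w3.png").astype(int)
sub=a[225:346,296:330]; g=sub.min(2); mk=(g>85)
for c,n,l in blobs(mk,8): print(c+[296,225],n,onz(m,*(c+[296,225]),12))
for p in [(311,246),(313,330)]: print(onz(m,*p,12))
print(camera_model("wrist")["world_to_cam"][:3,:3].T@-np.array(camera_model("wrist")["world_to_cam"])[:3,3])
d=(a.max(2)<70).astype(np.uint8); r=d[218:350,240:384]
b=max(blobs(r,100),key=lambda x:x[1]); cn=max(cv2.findContours(b[2].astype(np.uint8),0,1)[0],key=len); h=cv2.convexHull(cn)[:,0]+[240,218]
P=np.array([onz(m,*p,12)[:2] for p in h]); A=np.c_[2*P,np.ones(len(P))]; s=np.linalg.lstsq(A,(P**2).sum(1),rcond=None)[0]; print("circ",s[:2],np.sqrt(s[2]+s[0]**2+s[1]**2))
```

```text
[ 515.24 -261.09   12.  ]
[ 477.73 -285.69   12.  ]
[ 563.33 -232.6   179.68]
circ [ 497.37 -272.4 ] 32.74124304126137
```

>>> jog_arm:
  deltas:
    - [-0.04,0,-0.8,0.3,5.6]
    - [-0.04,0,-0.7,0.3,5.6]
    - [0,0,-0.4,0,5.6]
    - [0,0,0,0,5.6]
    - [0,0,0,0,5.6]

```text
t: 3.42
ee_pos: [496.8, -272.7, 14.1]
ee_rot: [-3.015, -0.882, 0.001]
ft_force: [-0.5, -0.8, -0.1]
grip_width: 56.0
```

>>> jog_arm:
  deltas:
    - [0,0,0,0,4.4]
    - [0,0,0,0,4.0]
    - [0,0,0,0,3.6]
    - [0,0,0,0,3.2]
    - [0,0,0,0,3.0]
    - [0,0,0,0,3.0]
    - [0,0,0,0,3.0]
  newtons: 20

```text
t: 4.0
ee_pos: [497.2, -272.9, 15.1]
ee_rot: [3.015, 0.882, 0.001]
ft_force: [-1.8, 1.3, 8.2]
grip_width: 31.8
```

>>> jog_arm:
  deltas:
    - [0,0,0.1,0,3.0]
    - [0,0,0.05,0,3.0]
    - [0,0,0,0,3.0]
    - [0,0,0,0,3.0]

```text
t: 4.33
ee_pos: [496.9, -272.7, 15.6]
ee_rot: [-3.015, -0.882, 0.0]
ft_force: [-0.6, 0.2, -2.0]
grip_width: 31.7
```

>>> jog_arm:
  deltas:
    - [0,0,0.3,0,3.0]
    - [0,0,0.8,0,3.0]
    - [0,0,1.5,0,3.0]
    - [0,0,2.5,0,3.0]
    - [0,0,2.5,0,3.0]
    - [0,0,2.5,0,3.0]
    - [0,0,2.5,0,3.0]
    - [0,0,1.5,0,3.0]
    - [0,0,0.5,0,3.0]
    - [0,0,0,0,3.0]

```text
t: 5.17
ee_pos: [497.3, -273.0, 163.2]
ee_rot: [3.013, 0.882, 0.003]
ft_force: [0.4, 0.3, -1.1]
grip_width: 31.4
```

Run:
```python
from h import *
from scipy.spatial.transform import Rotation as R
np.set_printoptions(precision=2,suppress=True)
o=get_obs(); print(o["t"],o["ee_pos"],o["ft_force"],yaw(),o["grip_width"])
m=camera_model("wrist"); im=get_image("wrist")
cv2.imwrite("pics/w4.png",cv2.cvtColor(im,cv2.COLOR_RGB2BGR))
Rm=R.from_rotvec(o["ee_rot"]).as_matrix(); p=np.array(o["ee_pos"])
print([proj(m,p+Rm@[x,0,z]) for x,z in [(0,0),(0,3),(33,3),(-33,3)]])
cv2.imwrite("pics/w4c.png",cv2.cvtColor(im[200:480,160:480],cv2.COLOR_RGB2BGR).repeat(2,0).repeat(2,1))
for n,q in (("scene",p),): print(proj(camera_model(n),q))
# notch dirs
mt=camera_model("top");ms=camera_model("scene")
for m_,a,b in ((mt,(275,237),(277.8,265.8)),(ms,(366.7,206.3),(374.2,228.8))):
    A,B=onz(m_,*a,90),onz(m_,*b,90); print(A,B,(A+B)/2,np.degrees(np.arctan2(*(A-B)[1::-1])),np.linalg.norm(A-B))
```

```text
5.1667 [ 497.26 -272.98  163.24] [ 0.45  0.32 -1.12] -57.38771678204566 31.443266930071754
[array([313.12, 308.51]), array([313.15, 305.23]), array([313.15, 232.53]), array([313.15, 369.7 ])]
[164.51 212.04]
[540.22 139.8   90.  ] [479.53 133.95  90.  ] [509.88 136.87  90.  ] 5.498150851220835 60.964799067097154
[484.05 135.7   90.  ] [544.68 139.62  90.  ] [514.36 137.66  90.  ] -176.29939359898546 60.76512270704343
```

View pics/w4c.png

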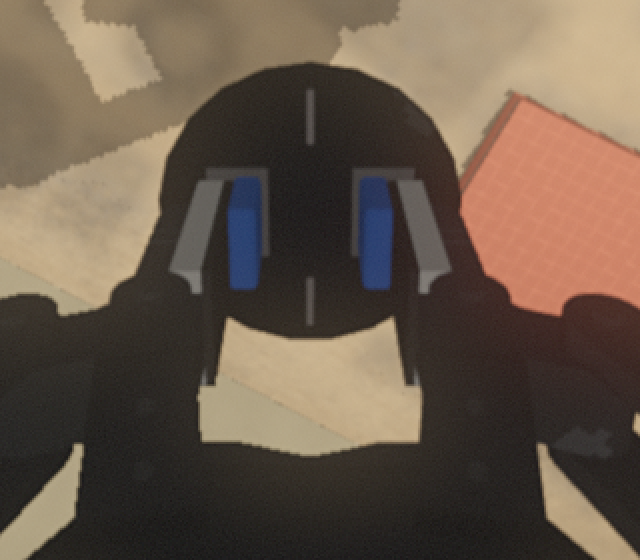

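The cap is held centred in the fingers: its flange edges and marks match the predicted rows. I'm moving to just short of the scope so the wrist camera can see the rim.

>>> jog_arm:
  deltas:
    - [-0.3,1.5,0,-1.6,3.0]
    - [-0.58,3.0,0,-2.0,3.0]
    - [-0.58,3.0,0,-2.0,3.0]
    - [-0.58,3.0,0,-2.0,3.0]
    - [-0.58,3.0,0,-2.0,3.0]
    - [-0.58,3.0,0,-2.0,3.0]
    - [-0.58,3.0,0,-2.0,3.0]
    - [-0.58,3.0,0,-2.0,3.0]
    - [-0.58,3.0,0,-2.0,3.0]
    - [-0.58,3.0,0,-2.0,3.0]
    - [-0.58,3.0,0,-2.0,3.0]
    - [-0.58,3.0,0,-2.0,3.0]
    - [-0.58,3.0,0,-2.0,3.0]
    - [-0.3,2.5,0,-2.0,3.0]
    - [0,0,0,0,3.0]
    - [0,0,0,0,3.0]

```text
t: 6.55
ee_pos: [420.6, 127.9, 160.6]
ee_rot: [3.138, 0.142, -0.003]
ft_force: [-0.2, -0.4, -0.6]
grip_width: 31.6
```

Run:
```python
from h import *
np.set_printoptions(precision=2,suppress=True)
o=get_obs(); print(o["t"],o["ee_pos"],o["ft_force"],yaw(),o["grip_width"])
m=camera_model("wrist"); im=get_image("wrist"); cv2.imwrite("pics/w5.png",cv2.cvtColor(im,cv2.COLOR_RGB2BGR))
np.save("w5.npy",np.array(m["world_to_cam"]))
print(proj(m,[512,137,90]))
```

```text
6.55 [420.59 127.88 160.64] [-0.2  -0.44 -0.64] -84.83605414962493 31.58257877782818
[312.71  91.29]
```

View pics/w5.png

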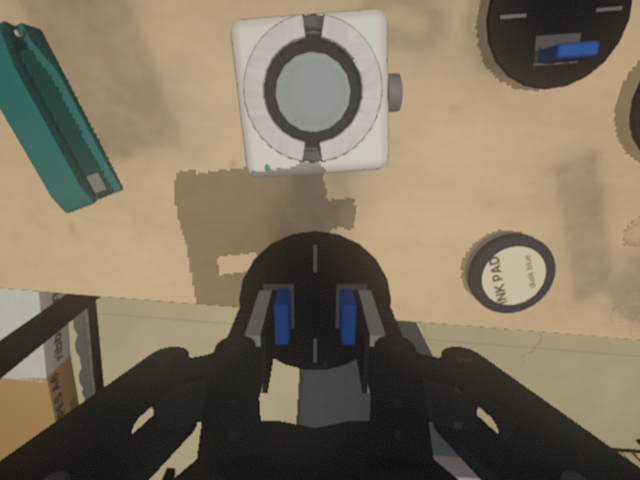

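Run:
```python
from h import *
from scipy.optimize import least_squares
np.set_printoptions(precision=2,suppress=True)
m=camera_model("wrist"); print(np.abs(np.array(m["world_to_cam"])-np.load("w5.npy")).max())
im=cv2.imread("pics/w5.png").astype(int); g=im.sum(2)/3
# radial scan from centre for inner (dark->bright) edge
P=[]
f=cv2.GaussianBlur(g.astype(np.float32),(0,0),1)
for a in np.radians(np.arange(0,360,4)):
    r=np.arange(30,62,0.5); us=312.5+r*np.cos(a); vs=90+r*np.sin(a)
    pr=cv2.remap(f,us.astype(np.float32)[None],vs.astype(np.float32)[None],1)[0]
    k=np.argmax(np.diff(pr)); 
    if np.diff(pr)[k]>5: P.append(onz(m,us[k],vs[k],90)[:2])
P=np.array(P)
s=least_squares(lambda x:np.hypot(*(P-x[:2]).T)-x[2],[512,137,26],loss="soft_l1",f_scale=.5)
res=np.hypot(*(P-s.x[:2]).T)-s.x[2]; print("bore",s.x,len(P),np.median(abs(res)))
# notches: dark px in radius 28.5..34 about the bore
v,u=np.mgrid[0:180,230:400]; W=np.array([onz(m,a,b,90)[:2] for a,b in zip(u.ravel(),v.ravel())])-s.x[:2]
rr=np.hypot(*W.T); d=(rr>29)&(rr<35)&(g[0:180,230:400].ravel()<110)
ang=np.degrees(np.arctan2(W[d,1],W[d,0]))
for c in (5,185):
    q=(ang-c+180)%360-180; q=q[abs(q)<25]; print("notch",c+q.mean(),len(q),q.min(),q.max())
print("tool x ang",yaw()+90)
# cap marks vs
c=im[235:370,305:325].min(2)
for b in blobs(c>80,6): print(b[0]+[305,235],b[1])
```

```text
0.34253154398918184
bore [512.31 136.3   26.21] 82 0.1133062988554574
notch 4.53657762666777 241 -8.75235363769906 7.924863103637307
notch 184.52543565579995 180 -8.64017627249001 7.6969652227150505
tool x ang 5.102634251292798
```

>>> jog_arm:
  deltas:
    - [1.0,0.1,0,-0.1,3.0]
    - [2.0,0.2,0,-0.1,3.0]
    - [2.0,0.2,-0.5,-0.1,3.0]
    - [2.0,0.2,-1.0,-0.1,3.0]
    - [1.5,0.15,-1.0,0,3.0]
    - [0.7,0.08,-1.0,0,3.0]
    - [0,0,-0.6,0,3.0]
    - [0,0,0,0,3.0]
    - [0,0,0,0,3.0]

```text
t: 7.35
ee_pos: [512.8, 135.8, 120.5]
ee_rot: [3.139, 0.126, -0.002]
ft_force: [-0.5, 0.2, 0.3]
grip_width: 31.9
```

Run:
```python
from h import *
np.set_printoptions(precision=2,suppress=True)
o=get_obs(); print(o["t"],o["ee_pos"],o["ft_force"],o["torque"],yaw()+90,o["grip_width"])
for n,(x0,y0,x1,y1) in (("scene",(320,150,420,270)),):
    im=get_image(n); cv2.imwrite(f"pics/{n}2.png",cv2.cvtColor(im[y0:y1,x0:x1],cv2.COLOR_RGB2BGR).repeat(5,0).repeat(5,1))
```

```text
7.35 [512.81 135.8  120.52] [-0.49  0.24  0.3 ] [-0.03  0.03 -0.01] 4.5814173084361585 31.883043118405944
```

View pics/scene2.png

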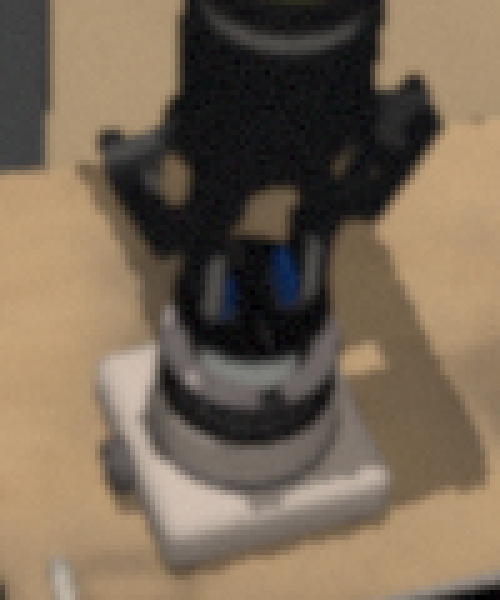

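>>> jog_arm:
  deltas:
    - [-0.05,0.14,-0.5,0,3.0]
    - [0,0,-0.5,0,3.0]
    - [0,0,-0.3,0,3.0]
    - [0,0,0,0,3.0]
    - [0,0,0,0,3.0]
    - [0,0,0,0,3.0]

```text
t: 7.9
ee_pos: [512.9, 138.0, 107.9]
ee_rot: [-3.139, -0.127, -0.0]
ft_force: [-0.2, -1.4, -1.1]
grip_width: 32.0
```

>>> jog_arm:
  deltas:
    - [-0.04,-0.05,-0.1,0,3.0]
    - [0,0,-0.1,0,3.0]
    - [0,0,-0.1,0,3.0]
    - [0,0,0,0,3.0]
    - [0,0,0,0,3.0]

```text
t: 8.32
ee_pos: [512.4, 137.4, 104.7]
ee_rot: [3.139, 0.126, -0.0]
ft_force: [1.2, 0.4, -0.6]
grip_width: 31.7
```

>>> jog_arm:
  deltas:
    - [0,0,-0.1,0,3.0]
    - [0,0,-0.1,0,3.0]
    - [0,0,0,0,3.0]
    - [0,0,0,0,3.0]

```text
t: 8.65
ee_pos: [512.4, 137.4, 102.7]
ee_rot: [3.139, 0.127, -0.0]
ft_force: [-0.5, 0.4, -0.4]
grip_width: 32.0
```

>>> jog_arm:
  deltas:
    - [0,0,-0.1,0,3.0]
    - [0,0,0,0,3.0]
    - [0,0,-0.1,0,3.0]
    - [0,0,0,0,3.0]
    - [0,0,0,0,3.0]

```text
t: 9.07
ee_pos: [512.4, 137.4, 100.7]
ee_rot: [3.139, 0.126, -0.0]
ft_force: [-0.1, 0.2, -0.4]
grip_width: 31.9
```

>>> jog_arm:
  deltas:
    - [0,0,-0.1,0,3.0]
    - [0,0,0,0,3.0]
    - [0,0,0,0,3.0]

```text
t: 9.32
ee_pos: [512.4, 137.4, 99.7]
ee_rot: [-3.139, -0.126, 0.0]
ft_force: [-0.3, -0.1, -0.1]
grip_width: 31.9
```

>>> jog_arm:
  deltas:
    - [0,0,-0.07,0,3.0]
    - [0,0,0,0,3.0]
    - [0,0,-0.07,0,3.0]
    - [0,0,0,0,3.0]
    - [0,0,0,0,3.0]

```text
t: 9.73
ee_pos: [512.4, 137.4, 98.4]
ee_rot: [-3.139, -0.126, -0.0]
ft_force: [-1.3, 0.4, -0.6]
grip_width: 31.9
```

>>> jog_arm:
  deltas:
    - [0,0,-0.05,0,3.0]
    - [0,0,0,0,3.0]
    - [0,0,-0.05,0,3.0]
    - [0,0,0,0,3.0]
    - [0,0,0,0,3.0]

```text
t: 10.15
ee_pos: [512.4, 137.4, 97.4]
ee_rot: [-3.139, -0.126, 0.0]
ft_force: [-0.7, 0.6, -0.5]
grip_width: 31.7
```

>>> jog_arm:
  deltas:
    - [0,0,-0.05,0,3.0]
    - [0,0,0,0,3.0]
    - [0,0,-0.05,0,3.0]
    - [0,0,0,0,3.0]
    - [0,0,0,0,3.0]

```text
t: 10.57
ee_pos: [512.5, 137.4, 96.5]
ee_rot: [-3.139, -0.126, -0.0]
ft_force: [-1.7, 0.3, 2.6]
grip_width: 31.7
```

>>> jog_arm:
  deltas:
    - [0,0,-0.05,0,3.0]
    - [0,0,0,0,3.0]
    - [0,0,0,0,3.0]
    - [0,0,0,0,3.0]

```text
t: 10.9
ee_pos: [512.5, 137.4, 95.9]
ee_rot: [-3.139, -0.126, -0.0]
ft_force: [0.0, 0.1, 3.4]
grip_width: 31.8
```

Run:
```python
from h import *
np.set_printoptions(precision=2,suppress=True)
o=get_obs(); print(o["t"],o["ee_pos"],o["ft_force"],o["torque"],yaw()+90)
im=get_image("wrist"); cv2.imwrite("pics/w6.png",cv2.cvtColor(im[190:400,200:430],cv2.COLOR_RGB2BGR).repeat(3,0).repeat(3,1)[:600])
```

```text
10.9 [512.46 137.44  95.9 ] [0.03 0.08 3.37] [ 0.03  0.13 -0.02] 4.614159297132261
```

View pics/w6.png

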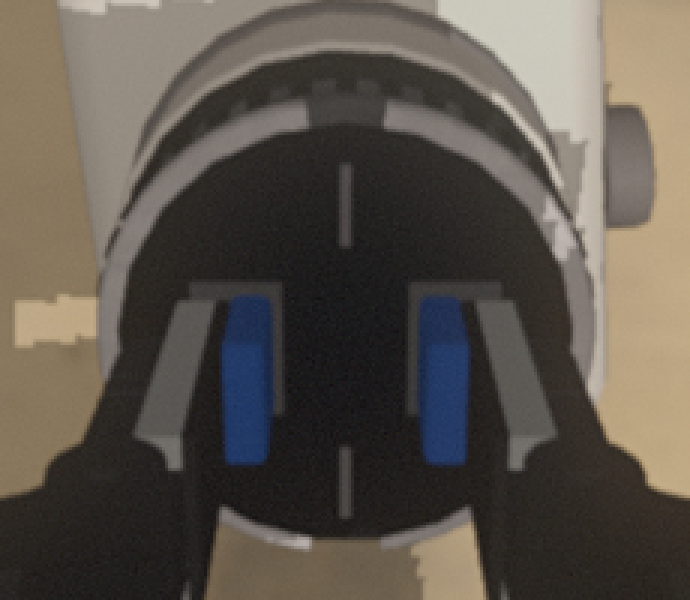

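The flange lies on the rim, with the cap's mark (col 345) in the middle of the notch. The push is only about 3.4 N, at the height expected for flush. I'm releasing.

>>> jog_arm:
  deltas:
    - [0,0,0,0,3.5]
    - [0,0,0,0,3.8]
    - [0,0,0,0,4.1]
    - [0,0,0,0,4.4]
    - [0,0,0,0,4.8]
    - [0,0,0,0,5.4]
    - [0,0,0,0,6.2]
    - [0,0,0,0,6.2]

```text
t: 11.62
ee_pos: [512.4, 137.4, 95.8]
ee_rot: [3.139, 0.126, -0.0]
ft_force: [0.2, -0.4, 0.4]
grip_width: 62.0
```

Released, with no force on the tool. I'll raise straight up, back off and check.

>>> jog_arm:
  deltas:
    - [0,0,0.5,0,6.2]
    - [0,0,1.0,0,6.2]
    - [0,0,2.0,0,6.5]
    - [0,0,2.5,0,7.0]
    - [-1.0,0,2.0,0,7.0]
    - [-2.0,-0.2,0.5,0,7.0]
    - [-2.5,-0.2,0,0,7.0]
    - [-2.0,-0.2,0,0,7.0]
    - [-0.5,0,0,0,7.0]
    - [0,0,0,0,7.0]
    - [0,0,0,0,7.0]

```text
t: 12.53
ee_pos: [433.2, 131.6, 181.7]
ee_rot: [-3.139, -0.127, -0.002]
ft_force: [0.2, 0.5, -0.6]
grip_width: 70.1
```

Run:
```python
from h import *
np.set_printoptions(precision=2,suppress=True)
o=get_obs(); print(o["t"],o["ee_pos"],o["ft_force"],yaw()+90)
m=camera_model("wrist"); im=get_image("wrist"); s=get_image("scene")
p=proj(m,[512,137,95]); print(p)
i=im.astype(int); mk=i[...,2]-i[...,0]>40
for c,a,l in blobs(mk,100): print(c,a,onz(m,*c,110.5))
x,y=[int(k) for k in p]; y0=max(0,y-90);x0=x-100
a=cv2.resize(im[y0:y0+180,x0:x0+200],(400,360)); b=cv2.resize(s[150:270,310:430],(360,360),interpolation=2)
cv2.imwrite("pics/f.png",cv2.cvtColor(np.hstack([a,b]),cv2.COLOR_RGB2BGR)); print(x0,y0)
```

```text
12.5333 [433.22 131.56 181.7 ] [ 0.22  0.51 -0.55] 4.617357329446705
[315.98 117.44]
[555.47  73.19] 477 [544.42  12.47 110.5 ]
[282.95 114.67] 364 [511.79 155.13 110.5 ]
[348.68 114.39] 352 [514.87 119.37 110.5 ]
215 27
```

View pics/f.png

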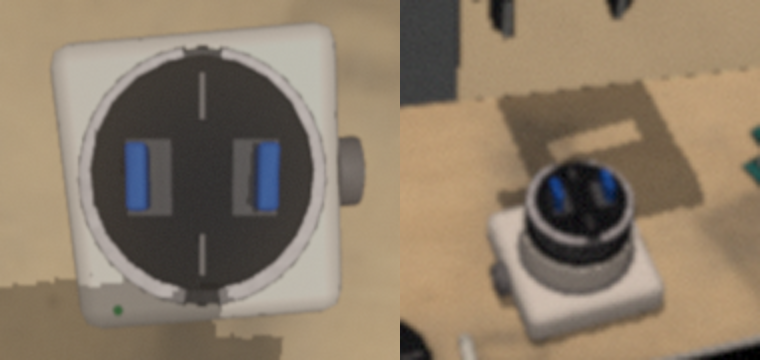

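The cap sits centred and level. Its marks line up with the notches at crop (202,50) and (202,295). The tabs are 35.9 mm apart, which is their sprung-out spacing.

```bash
python3 -c "
from station import *
print(sign_off())"
```

```text
the job is handed in; nothing more can be done
None
```

The scope is closed and the job is handed in, at about 12.6 s of the 51 s allowed. I took the smallest of the three look-alike caps, pinched it by its tabs at 20 N and lifted it. I then lowered it into the rim, let the tabs spring out and backed the hand away.

- **No turning needed:** the wrist camera showed the notches at 4.5° from the world x axis. I lined the keys up at 4.6° before lowering, so they dropped straight in and I never turned the cap on the rim under a push.
- **Forces:** the final push was about 3.4 N, with the nose yielding only about 1–2 mm. The highest reading was about 8 N upward on the fingers as they closed on the tabs. I raised the hand about 1.5 mm to relieve it before lifting.
- **Last checks:**
  - **Position:** the final pictures show the flange centred in the rim and its marks on the notches.
  - **Tabs:** they measure 35.9 mm apart, against 36 mm sprung out.
  - **Hand:** it was clear of everything, with no force on the tool.
- **What disagreed:** contact came about 1 mm lower than I had predicted for flush, which is within the height error. Flushness rests on that height and the pictures; I did not measure it directly.
- **Other objects:** I touched none of them in any move, but I did not measure their positions again at the end.

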